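# Weigh the clay jars on the stall's scale

### The arm

A 6-joint arm with a two-finger parallel gripper is mounted at the origin on the work surface. World frame = base frame: x ahead of the robot, y to its left, z up, the work surface at z = 0. Lengths are in m, angles in degrees, forces in N, time in s.
With the tool pointing down it reaches from about 0.375 to 0.9 m from the base axis. Payload 3.1 kg.
Tool frame: the origin (TCP) lies between the finger pads; the fingertips stand 11 mm ahead of it and the grasp point (between the pads) lies 8 mm behind it; z points along the fingers, y is the line along which they close (so a half turn about z gives the same grasp; the last joint's range is limited). The gripper opens to 87 mm and grips with 3 to 60 N. Pads are 19 mm wide; open, the fingers measure 117 mm over their backs; the gripper's body (75 mm by 190 mm) begins 51 mm behind the grasp point.
Start: joints at [55.319, 30.224, 82.088, -0, 67.689, -10.227], TCP at [0.259, 0.569, 0.211] pointing down, gripper open.
Joint ranges: [-176.69, 176.69], [-43.24, 126.21], [12.49, 139.97], [-82, 262], [0, 151.66], [-163.58, 163.58]. Speed limits (degrees/s): [159.86, 159.86, 180, 180, 180, 180].

### API

Orientations are given as a 3x3 rotation matrix whose columns are the frame's x, y, z axes.
In Python, from rig import bot, viewer, workorder, models gives the robot as it stands.
- The arm moves only by the shell command python3 -m jog 'ROWS'. ROWS is JSON, a list of rows, each a list of 7 numbers: the opening, from 0 (shut) to 1 (fully open), then the shift along the tool's x, y, z in m, then the turn, a rotation vector about the tool's x, y, z in degrees. In form: [[claw, x, y, z, ax, ay, az], ...]. A call has 1 to 20 rows; each row is the pose to reach, as a shift and turn from the pose commanded when the call began, along the tool's axes at that moment; what a row does not reach only later rows make up. A row lasts 1/8 s, in which the tool goes at most 62.5 mm and 10.7 degrees, less where a joint would pass 70% of its speed; a pose out of reach is approached as far as the arm can. A call with a gripper value outside its range is refused whole. The fingers move at their own pace and stop on an object; the grip force is fixed at half the most. Time passes only in rows, so rows that repeat a pose let the fingers close. It gives the time, the measured TCP pose, the force, the opening and the grip force at its end, in the units of the state.
- bot.read_state(): the state, without advancing time (a new reading comes with each control period).
- viewer.capture(name): name is "scene" or "top" or "wrist"; returns (picture, depth): 400x640x3 uint8, blue, green, red; 400x640 float32, m along the optical axis (not along the pixel's ray), 0 where there is no reading.
- viewer.camera_info(name): a dict with "fx", "fy", "cx", "cy" (pixels), "world_to_cam" (4x4, takes a point from world to camera coordinates). Camera axes: x right, y down, z forward; pixel columns grow to the right and rows downward; lengths in m; the calibration is good to about 2 mm. A picture is of the moment at which its call begins: read the wrist's pose just before it. camera_info takes no time and is no camera call; for the wrist camera it gives the pose at the moment of the call.
- workorder.hand_in(): hands the job in; it is judged then, once.
Trained networks look in the newest picture that a camera, given by its name, has taken for a name from the list of things; names that differ only in an ending like _2 or _b are one class to them, and where a whole thing is asked for, a point or a joint stands for the part that bears it (a point fixed in the world has none). Each returns a list of dicts, best first, with "p" (0 to 1); they miss things now and then, are a little off and sometimes report something else, mostly with a low value. They report only what shows in the picture. A call takes as long as a camera call. They do not tell look-alikes from the thing itself.
- models.outline_of(camera, thing): "mask" (400x640 bool, what is visible of it).
- models.tip_of(camera, thing): "xyz" ([x, y, z] in m, in world coordinates, good to about 4 mm: a listed point, or the origin of a listed thing).
The state is a dict: "time_s": time; "joint_positions": joint angles; "qvel": joint speeds; "tau": joint torques, N m; "position": TCP position; "tcp_rot": TCP orientation; "force": force on the tool from outside, world axes, zero at the start; "moment": the same for the moment, N m; "opening": opening from 0.0 (shut) to 1.0 (fully open); "grasp_force": force on a finger pad.
Only numpy, scipy, OpenCV 4.12 (cv2) and the standard library are available. Lean on these libraries where they do the work, as an engineer would, in place of code of your own. Each camera call takes 0.05 s, during which the arm holds its last target. There are 200 camera calls.

### The job

Weigh the lidded clay jars for a customer. Take the brush rest out of the wooden tray and lay it down on the table, and push the tray on the scale square and flush into the corner of the fence; then tare the empty tray by pressing the button on the indicator box fully down and letting it come up. After that stand all the brown jars gently upright in the tray, tray still in its corner, and press the same button fully down and release it once more to record the weight, leaving everything in place and the objects round about undisturbed.

Things in the scene. Friction and masses are not known exactly. Their poses are not given: they have to be found in the camera images.
- scale: Bench scale, fixed: steel platform 270 mm (its x) by 300 mm (its y), top 50 mm above the table. A fence 12 mm thick stands 30 mm above the platform along its far (+x) and left (+y) edges, inner faces at x = +120 and y = +135 mm, meeting in the far left corner. Origin: centre of the underside, at table height; z up, x away from the robot at yaw 0 (turned up to 0.2 rad).
- fence_corner (a point): Inner corner of the scale's fence, at platform height (50 mm above the table): scale coordinates (120, 135, 50) mm.
- tray: Loose wooden tray, 170 mm (its x) by 200 mm (its y), 24 mm high, walls 8 mm and floor 6 mm thick, about 0.6 kg; starts askew (up to 0.2 rad) on the scale platform, 35 to 65 mm short of home along x and y. Origin: centre of its underside, z up. Flush in the corner its +x and +y walls touch the fence: origin at (35, 35, 50) mm in the scale frame, axes along the scale's.
- brush_rest: Dark wooden brush rest, a bar 110 mm (its x) by 32 mm (its y), 34 mm high with four humps on top, 0.12 kg or so; starts lying in the tray. The table left of the scale, beyond the indicator box (around x 0.61, y 0.32 m), is bare. Origin: centre of its underside, z up.
- jar1: Squat brown clay jar, lid fixed on: belly 58 mm across at 28 to 36 mm up, foot 55 mm, lid 56 mm across at 54 to 60 mm, lid knob 16 mm across up to 72 mm; round, heavy base, about 0.25 kg. Starts upright on the table to the right. Origin: centre of its underside, z up along the jar. Two to four jars are there in a run; an absent one has no pose.
- jar2: Squat brown clay jar, lid fixed on: belly 58 mm across at 28 to 36 mm up, foot 55 mm, lid 56 mm across at 54 to 60 mm, lid knob 16 mm across up to 72 mm; round, heavy base, about 0.25 kg. Starts upright on the table to the right. Origin: centre of its underside, z up along the jar. Two to four jars are there in a run; an absent one has no pose.
- jar3: Squat brown clay jar, lid fixed on: belly 58 mm across at 28 to 36 mm up, foot 55 mm, lid 56 mm across at 54 to 60 mm, lid knob 16 mm across up to 72 mm; round, heavy base, about 0.25 kg. Starts upright on the table to the right. Origin: centre of its underside, z up along the jar. Two to four jars are there in a run; an absent one has no pose.
- jar4: Squat brown clay jar, lid fixed on: belly 58 mm across at 28 to 36 mm up, foot 55 mm, lid 56 mm across at 54 to 60 mm, lid knob 16 mm across up to 72 mm; round, heavy base, about 0.25 kg. Starts upright on the table to the right. Origin: centre of its underside, z up along the jar. Two to four jars are there in a run; an absent one has no pose.
- indicator: The scale's indicator: grey box 100 mm (its x) by 130 mm (its y), 50 mm high, fixed to the table to the left of the scale, with a dark display and one round grey push button on top. Origin: centre of its underside, z up.
- tare_button (a joint): Travel of the spring push button, m: 0 = up, 0.006 = fully down (count on more than 0.005); fully down takes about 5 N, it springs back by itself.
- tare_button_top (a point): Centre of the button's top face when up (it moves down with the button); the button is 32 mm across and is pressed straight down.
- brush_pot: Bystander: white cup without handle, 70 mm across, 90 mm high, loose, beyond the scale. Origin: centre of its underside.
- crock: Bystander: grey lidded clay crock, 100 mm across, 82 mm high, loose, beyond the jars. Origin: centre of its underside.
- glass_jar: Bystander: amber glass jar, 70 mm across, 110 mm high, loose, to the far right. Origin: centre of its underside.
Mind the look-alikes: they are no part of the job. There is more than one size of the brush_rest; the one meant has the size given above.

How it is judged (in metres and radians):
On the way, in this order (a step that is already met when the one before it is completed fails the run):
1. the brush rest lies on the table and the tray stands square and flush in the fence corner (within 4 mm and 0.04 rad) (height (world z) of brush_rest between -0.01 and 0.02 m and angle between brush_rest's own z axis and vertical below 0.2 rad and contact force between brush_rest and the fingers below 0.1 N and x of tray in the frame of scale between 0.031 and 0.04 m and y of tray in the frame of scale between 0.031 and 0.04 m and z of tray in the frame of scale between 0.04 and 0.056 m and angle between the x axis of tray and the x axis of scale, either way round below 0.04 rad), for 0.2 s.
2. the button is pressed fully down with the empty tray in the corner (no jar and no brush rest in it) (value of joint tare_button above 0.005 m and x of tray in the frame of scale between 0.029 and 0.04 m and y of tray in the frame of scale between 0.029 and 0.04 m and z of tray in the frame of scale between 0.04 and 0.056 m and angle between the x axis of tray and the x axis of scale, either way round below 0.05 rad and height (world z) of brush_rest between -0.01 and 0.02 m and height (world z) of each of jar1, jar2, jar3, jar4 below 0.045 m), for 0.1 s.
3. the button has come up again (value of joint tare_button below 0.001 m), for 0.1 s.
4. all the jars stand upright in the tray, let go, the tray in the corner (within 8 mm) (x of jar1 in the frame of tray between -0.06 and 0.06 m and y of jar1 in the frame of tray between -0.075 and 0.075 m and z of jar1 in the frame of tray between -0.005 and 0.014 m and angle between each of jar1, jar2, jar3, jar4's own z axis and vertical below 0.15 rad and contact force between each of jar1, jar2, jar3, jar4 and the fingers below 0.1 N and x of jar2 in the frame of tray between -0.06 and 0.06 m and y of jar2 in the frame of tray between -0.075 and 0.075 m and z of jar2 in the frame of tray between -0.005 and 0.014 m and x of jar3 in the frame of tray between -0.06 and 0.06 m and y of jar3 in the frame of tray between -0.075 and 0.075 m and z of jar3 in the frame of tray between -0.005 and 0.014 m and x of jar4 in the frame of tray between -0.06 and 0.06 m and y of jar4 in the frame of tray between -0.075 and 0.075 m and z of jar4 in the frame of tray between -0.005 and 0.014 m and x of tray in the frame of scale between 0.027 and 0.04 m and y of tray in the frame of scale between 0.027 and 0.04 m and z of tray in the frame of scale between 0.04 and 0.056 m and angle between the x axis of tray and the x axis of scale, either way round below 0.08 rad), for 0.2 s.
5. the button is pressed fully down with all the jars in the tray (value of joint tare_button above 0.005 m and x of jar1 in the frame of tray between -0.06 and 0.06 m and y of jar1 in the frame of tray between -0.075 and 0.075 m and z of jar1 in the frame of tray between -0.005 and 0.014 m and angle between each of jar1, jar2, jar3, jar4's own z axis and vertical below 0.15 rad and contact force between each of jar1, jar2, jar3, jar4 and the fingers below 0.1 N and x of jar2 in the frame of tray between -0.06 and 0.06 m and y of jar2 in the frame of tray between -0.075 and 0.075 m and z of jar2 in the frame of tray between -0.005 and 0.014 m and x of jar3 in the frame of tray between -0.06 and 0.06 m and y of jar3 in the frame of tray between -0.075 and 0.075 m and z of jar3 in the frame of tray between -0.005 and 0.014 m and x of jar4 in the frame of tray between -0.06 and 0.06 m and y of jar4 in the frame of tray between -0.075 and 0.075 m and z of jar4 in the frame of tray between -0.005 and 0.014 m), for 0.1 s.
6. the button has come up again (value of joint tare_button below 0.001 m), for 0.1 s.
At the end, for the whole second after the job is handed in: All the jars stand upright (within 0.15 rad) on the floor of the tray, the tray is in the fence corner (within 8 mm and 0.08 rad), the brush rest lies on the table, the button is up, and all is released and at rest (all of step 4 and height (world z) of brush_rest between -0.01 and 0.02 m and angle between brush_rest's own z axis and vertical below 0.2 rad and contact force between brush_rest and the fingers below 0.1 N and linear speed of each of jar1, jar2, jar3, jar4, tray, brush_rest below 0.03 m/s and value of joint tare_button below 0.001 m); the robot touches nothing.
It fails at once if a bystander (cup, crock or glass jar) is moved more than 30 mm or tipped (distance of any of brush_pot, crock, glass_jar from where it was at the start of the episode above 0.03 m or angle between any of brush_pot, crock, glass_jar's own z axis and vertical above 0.3 rad).
It fails at once if a jar is dropped or thrown (faster than 1.1 m/s while less than 80 mm above the table) ((linear speed of jar1 above 1.1 m/s and height (world z) of jar1 below 0.08 m) or (linear speed of jar2 above 1.1 m/s and height (world z) of jar2 below 0.08 m) or (linear speed of jar3 above 1.1 m/s and height (world z) of jar3 below 0.08 m) or (linear speed of jar4 above 1.1 m/s and height (world z) of jar4 below 0.08 m)).
Of jar1, jar2, jar3, jar4 only 2 to 4 are there at a start; the rules pass over those that are not, and their reading is None.
At some moment in a run one of jar1, jar2, jar3, jar4, brush_rest may be knocked a few centimetres aside while the robot is not near it.
It also fails if it takes over 210 s, if anything falls off the work surface, if the arm or the gripper's body presses on something with over 40 N, if the wrist force passes 120 N, or if a joint passes its speed limit or range.

## Working session

There is one attempt and no reset: what is moved stays moved. The work goes in short steps, Python scripts to look and compute and a shell command to move; the robot and the scene stay as the last step left them, time stands still between calls to the robot, and variables do not carry over. Pictures are saved under pics/ and viewed, at most 14 in all, crops included, and the job is handed in when it is done.

```bash
mkdir -p pics; ls; cat > h.py <<'E'
import numpy as np, cv2, json
from rig import bot, viewer, workorder, models
def cap(n,save=None):
    im,d=viewer.capture(n)
    if save: cv2.imwrite('pics/'+save+'.png',im)
    return im,d
def cloud(n,d):
    c=viewer.camera_info(n); v,u=np.mgrid[:400,:640]
    P=np.stack([(u-c['cx'])/c['fx']*d,(v-c['cy'])/c['fy']*d,d,np.ones_like(d)],-1)
    W=P@np.linalg.inv(np.array(c['world_to_cam'])).T
    W=W[...,:3]; W[d<=0]=np.nan
    return W
def px(n,p):
    c=viewer.camera_info(n); q=np.array(c['world_to_cam'])@np.r_[p,1]
    return np.round([c['fx']*q[0]/q[2]+c['cx'],c['fy']*q[1]/q[2]+c['cy']]).astype(int)
def st():
    s=bot.read_state(); print('t',round(s['time_s'],2),'pos',np.round(s['position'],4),'F',np.round(s['force'],1),'op',round(s['opening'],3),'g',np.round(s['grasp_force'],1)); print(np.round(s['tcp_rot'],3).tolist()); return s
def to(target,s=None):
    s=s or bot.read_state(); R=np.array(s['tcp_rot']); return np.round(R.T@(np.array(target)-s['position']),4)
E
python3 - <<'E'
from h import *
st()
for n in('top','scene'):
    im,d=cap(n,n+'0')
    for t in['scale','fence_corner','tray','brush_rest','jar1','indicator','tare_button_top','brush_pot','crock','glass_jar']:
        for r in models.tip_of(n,t)[:6]:
            print(n,t,round(r['p'],2),np.round(r['xyz'],3),px(n,r['xyz']))
E
```

```text
pics
t 0.0 pos [0.2583 0.5683 0.2097] F [-0.1  0.5 -0.4] op 1.001 g 0.0
[[-0.91, 0.414, -0.001], [0.414, 0.91, -0.002], [0.0, -0.002, -1.0]]
top fence_corner 0.59 [0.684 0.12  0.052] [273 147]
top tray 0.73 [ 0.533 -0.003  0.048] [316 196]
top brush_rest 0.81 [ 0.294 -0.222 -0.003] [392 277]
top brush_rest 0.8 [ 0.517 -0.007  0.056] [317 201]
top jar1 0.7 [ 0.522 -0.362 -0.002] [435 200]
top jar1 0.57 [ 0.543 -0.251 -0.   ] [398 194]
top indicator 0.6 [0.436 0.378 0.004] [189 235]
top tare_button_top 0.41 [0.408 0.377 0.075] [182 241]
top brush_pot 0.66 [ 0.78  -0.094 -0.004] [343 121]
top crock 0.61 [ 0.722 -0.283  0.002] [405 137]
top glass_jar 0.67 [ 0.664 -0.418 -0.   ] [450 154]
scene scale 0.87 [ 0.541  0.008 -0.002] [324 222]
scene fence_corner 0.73 [0.681 0.126 0.051] [382 222]
scene fence_corner 0.54 [ 0.543 -0.249 -0.002] [255 257]
scene tray 0.33 [ 0.723 -0.284  0.001] [274 306]
scene brush_rest 0.93 [ 0.52  -0.011  0.057] [316 208]
scene brush_rest 0.66 [ 0.286 -0.227  0.   ] [224 205]
scene jar1 0.81 [ 0.519 -0.36  -0.   ] [217 268]
scene jar1 0.67 [ 0.541 -0.249  0.   ] [254 257]
scene tare_button_top 0.57 [0.413 0.376 0.072] [386 147]
scene brush_pot 0.75 [ 0.779 -0.094  0.001] [344 287]
scene brush_pot 0.71 [ 0.539  0.007 -0.001] [324 222]
scene crock 0.94 [ 0.723 -0.286  0.001] [274 307]
scene crock 0.44 [0.684 0.127 0.049] [383 223]
```

```bash
python3 -m jog --help | head -20
```

```text
invalid input: not JSON, or not a number
```

```bash
python3 - <<'E'
import cv2
a=cv2.imread('pics/top0.png')[90:310,160:480]
cv2.imwrite('pics/top0c.png',cv2.resize(a,None,fx=2.5,fy=2.5,interpolation=cv2.INTER_CUBIC))
E
```

```text
(no output)
```

View pics/top0c.png

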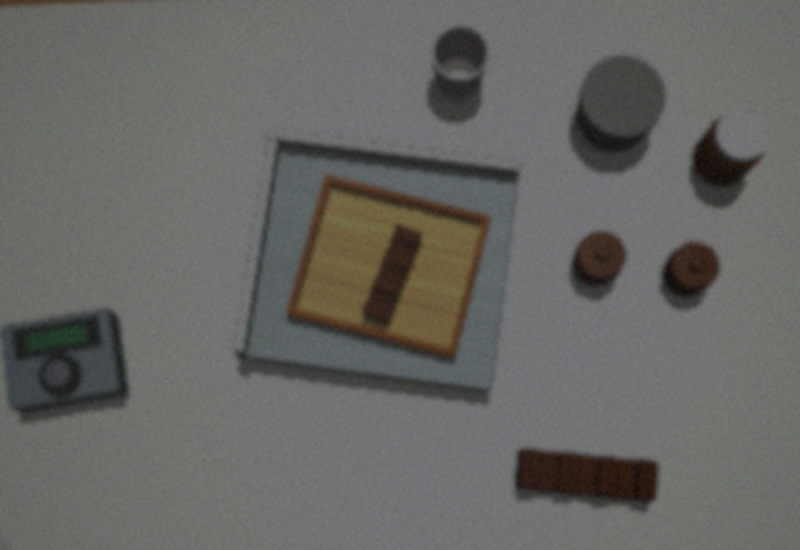

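View pics/scene0.png

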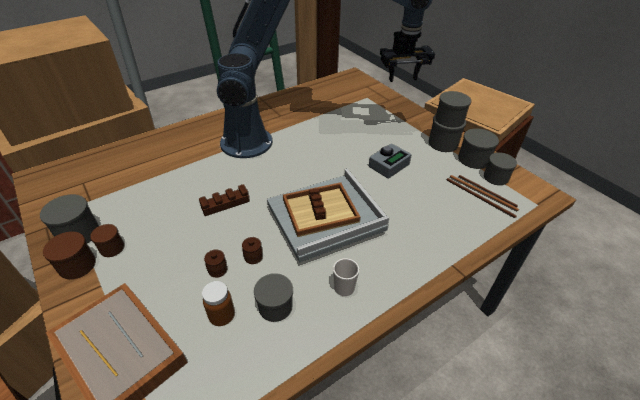

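Top crop (scale 2.5): the tray sits askew on the scale with a slim bar in it (top px 317,201). A bigger bar lies on the table (392,277). Two knobbed brown jars are at (398,194) and (435,200). Next I measure sizes and yaws, check the other brown pots in the scene view (106,240 and 69,253), and make an enlarged crop.

```bash
python3 - <<'E'
from h import *
im,d=cap('top'); W=cloud('top',d)
def rect(m,zlo,zhi):
    P=W[m]; P=P[(P[:,2]>zlo)&(P[:,2]<zhi)]
    r=cv2.minAreaRect((P[:,:2]*1000).astype(np.float32)); return len(P),np.round(r[0],1),np.round(r[1],1),round(r[2],2),np.nanpercentile(P[:,2],[5,50,95]).round(3)
for t in['brush_rest','tray','jar1','indicator','brush_pot','crock','glass_jar']:
    for r in models.outline_of('top',t):
        if r['p']<.35: continue
        m=cv2.erode(r['mask'].astype(np.uint8),np.ones((2,2)))>0
        print(t,round(r['p'],2),rect(r['mask'],-1,1),np.argwhere(r['mask']).mean(0).round())
# fence tops
box=(W[...,0]>.35)&(W[...,0]<.75)&(W[...,1]>-.2)&(W[...,1]<.22)
print('platform',rect(box,.045,.054)); print('fence',rect(box,.075,.085)); print('walls',rect(box,.068,.0775))
im2,d2=cap('scene');W2=cloud('scene',d2)
for u,v in[(106,235),(69,245),(106,228)]: print(W2[v,u].round(3))
m=models.outline_of('top','tare_button_top')
ind=(W[...,0]>.3)&(W[...,0]<.55)&(W[...,1]>.28)&(W[...,1]<.48)
print('box',rect(ind,.045,.055),'btn',rect(ind,.056,.08))
c=im[165:295,285:430]; cv2.imwrite('pics/bars.png',cv2.resize(c,None,fx=4.5,fy=4.5,interpolation=cv2.INTER_CUBIC))
E
```

```text
brush_rest 0.82 (903, array([ 287.6, -222.2]), array([156.3,  49.3]), 81.57, array([0.026, 0.043, 0.052])) [279. 395.]
brush_rest 0.81 (464, array([522.7,  -6. ]), array([ 35.6, 118.4]), 66.95, array([0.068, 0.085, 0.094])) [199. 317.]
brush_rest 0.43 (391, array([ 528. , -358.2]), array([64.6, 60.4]), 20.32, array([0.004, 0.058, 0.069])) [197. 436.]
tray 0.8 (3577, array([535.4,  -3. ]), array([199.6, 178.3]), 74.07, array([0.051, 0.057, 0.075])) [195. 315.]
jar1 0.81 (370, array([ 524.4, -356.2]), array([55.7, 55. ]), 42.58, array([0.008, 0.058, 0.07 ])) [197. 436.]
jar1 0.68 (341, array([ 538.2, -248.8]), array([55. , 51.7]), 63.33, array([0.017, 0.059, 0.07 ])) [193. 399.]
jar1 0.65 (1010, array([ 732. , -286.1]), array([ 95.8, 118.7]), 60.09, array([0.031, 0.081, 0.086])) [130. 408.]
indicator 0.92 (1726, array([439.6, 387.9]), array([111.2, 145.9]), 8.66, array([0.019, 0.051, 0.068])) [233. 186.]
brush_pot 0.64 (513, array([779.1, -94.4]), array([61.8, 67.1]), 88.52, array([0.003, 0.051, 0.091])) [113. 344.]
crock 0.96 (1078, array([ 724. , -282.3]), array([106.7, 100.6]), 62.47, array([0.011, 0.081, 0.086])) [131. 407.]
glass_jar 0.87 (668, array([ 660.3, -410. ]), array([74.4, 64.7]), 52.72, array([0.021, 0.104, 0.113])) [148. 452.]
glass_jar 0.66 (89, array([416.7, 377.1]), array([29.3, 26.5]), 88.15, array([0.066, 0.071, 0.076])) [238. 183.]
platform (4431, array([585.1,   1.9]), array([297.7, 356.1]), 80.6, array([0.046, 0.05 , 0.054]))
fence (1125, array([588. ,   1.6]), array([297.8, 351.9]), 81.0, array([0.075, 0.079, 0.084]))
walls (1014, array([587.3,   2.3]), array([295.7, 354.2]), 80.83, array([0.069, 0.074, 0.077]))
[ 0.289 -0.585  0.074]
[ 0.291 -0.676  0.093]
[ 0.261 -0.578  0.075]
box (1120, array([435.9, 380.4]), array([100.2, 129.9]), 8.4, array([0.046, 0.05 , 0.054])) btn (281, array([433.1, 376.3]), array([ 88.4, 128.6]), 3.33, array([0.056, 0.063, 0.075]))
```

View pics/bars.png

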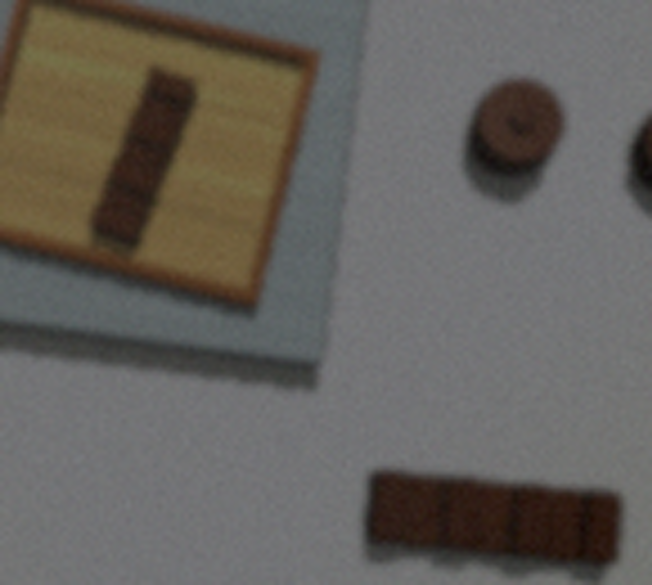

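Rest candidates: the bar in the tray (top px 317,201) measures about 118x36 mm, which fits 110x32. The bar on the table (392,277) is about 156x49 mm, a larger look-alike. So the one in the tray is meant, and the crop confirms it. There are two jars; the flat-lidded brown pot at (0.29,-0.585) is off the cloth, wider and has no knob, so it is decor. I'll hover over the tray.

```bash
python3 -m jog '[[1,-0.478,-0.413,-0.09,0,0,0],[1,-0.478,-0.413,-0.09,0,0,0],[1,-0.478,-0.413,-0.09,0,0,0],[1,-0.478,-0.413,-0.09,0,0,0],[1,-0.478,-0.413,-0.09,0,0,0],[1,-0.478,-0.413,-0.09,0,0,0],[1,-0.478,-0.413,-0.09,0,0,0],[1,-0.478,-0.413,-0.09,0,0,0],[1,-0.478,-0.413,-0.09,0,0,0],[1,-0.478,-0.413,-0.09,0,0,0],[1,-0.478,-0.413,-0.09,0,0,0],[1,-0.478,-0.413,-0.09,0,0,0],[1,-0.478,-0.413,-0.09,0,0,0],[1,-0.478,-0.413,-0.09,0,0,0]]'
cat >> h.py <<'E'
def pca(P):
    P=P[:,:2]; c=np.median(P,0); 
    for _ in range(6):
        u=np.linalg.svd(P-P.mean(0),full_matrices=False)[2][0]; n=np.array([-u[1],u[0]]); r=(P-P.mean(0))@n; P=P[np.abs(r)<max(2*np.std(r),.003)]
    return P.mean(0),np.degrees(np.arctan2(u[1],u[0]))%180
def ext(P,deg):
    a=np.radians(deg); E=np.array([[np.cos(a),np.sin(a)],[-np.sin(a),np.cos(a)]]); Q=P[:,:2]@E.T
    lo,hi=np.percentile(Q,1,axis=0),np.percentile(Q,99,axis=0); return ((lo+hi)/2@E).round(4),(hi-lo).round(4)
E
cat > meas.py <<'E'
from h import *
import sys
n=sys.argv[1]
im,d=cap(n,sys.argv[2]); W=cloud(n,d)
X,Y,Z=W[...,0],W[...,1],W[...,2]
for r in models.outline_of(n,'brush_rest')[:2]:
    P=W[r['mask']]; P=P[(P[:,2]>.072)&(P[:,2]<.1)]
    if len(P)>50:
        c,a=pca(P); print('rest',round(r['p'],2),len(P),c.round(4),a.round(1),ext(P,a))
for r in models.outline_of(n,'tray')[:1]:
    m=cv2.dilate(r['mask'].astype(np.uint8),np.ones((5,5)))>0
    P=W[m]; P=P[(P[:,2]>.069)&(P[:,2]<.077)]; rr=cv2.minAreaRect((P[:,:2]*1000).astype(np.float32)); print('tray',r['p'],len(P),rr)
f=(Z>.077)&(Z<.084)&(Y>-.19)&(Y<.2)&(X>.35)&(X<.74)
A=W[f&(X>.62)&(Y<.1)]; B=W[f&(Y>.1)&(X<.66)]
for nme,P in(('far',A),('left',B)):
    if len(P)>30: print(nme,len(P),pca(P))
E
python3 meas.py top top1; python3 meas.py wrist wrist1; python3 -c "
from h import *
st();print([(t,[(round(r['p'],2),np.round(r['xyz'],4)) for r in models.tip_of('wrist',t)]) for t in('tray','brush_rest','fence_corner','scale')])"
```

```text
time_s: 3.35
position: [0.522, -0.0033, 0.3005]
tcp_rot: [[-0.911, 0.412, -0.001], [0.412, 0.911, 0.0], [0.001, 0.0, -1.0]]
force: [-0.5, -0.1, -0.3]
opening: 1.004
grasp_force: 0.0
tray 0.71 158 ((520.126708984375, 0.609283447265625), (199.6622772216797, 147.96434020996094), 74.11116027832031)
far 75 (array([ 0.64844684, -0.1219787 ]), np.float64(80.51323636073353))
left 195 (array([0.55220602, 0.152632  ]), np.float64(170.42682846275147))
rest 0.55 2670 [ 0.5165 -0.0076] 157.8 (array([ 0.5176, -0.0081]), array([0.1074, 0.0307]))
tray 0.88 4694 ((531.2557373046875, -5.63140869140625), (200.78256225585938, 170.47250366210938), 73.85807037353516)
far 1397 (array([ 0.66295617, -0.02525541]), np.float64(80.39999281120404))
left 2362 (array([0.53823107, 0.14990862]), np.float64(170.6856622548068))
t 3.65 pos [ 0.5228 -0.0045  0.3007] F [ 0.1 -0.3  0.4] op 0.999 g 0.0
[[-0.911, 0.413, 0.0], [0.413, 0.911, 0.0], [-0.0, 0.0, -1.0]]
[('tray', []), ('brush_rest', [(0.83, array([ 0.5184, -0.0092,  0.0549])), (0.6, array([ 0.2852, -0.2277, -0.0004]))]), ('fence_corner', [(0.85, array([0.6828, 0.1192, 0.051 ]))]), ('scale', [])]
```

View pics/wrist1.png

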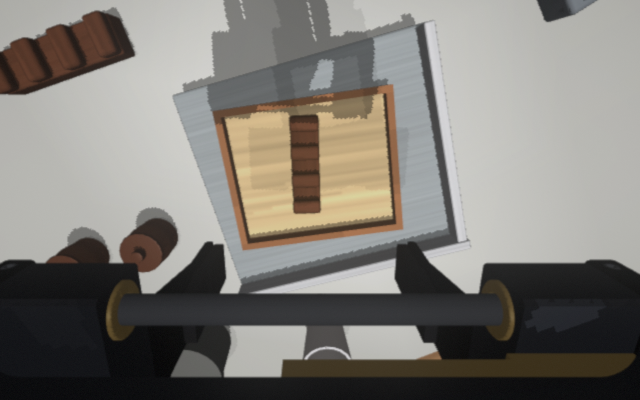

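The wrist view shows the rest at (305,165) in the tray, with the fence at the far and left sides. Scale yaw is about -9.5°, tray yaw -16° and rest axis -22°. Grasping the rest.

```bash
python3 -m jog '[[1,0.0034,-0.006,0.06,0,0,-2],[1,0.0034,-0.006,0.12,0,0,-2],[1,0.0034,-0.006,0.17,0,0,-2],[1,0.0034,-0.006,0.20,0,0,-2],[1,0.0034,-0.006,0.22,0,0,-2],[1,0.0034,-0.006,0.228,0,0,-2],[1,0.0034,-0.006,0.228,0,0,-2],[0.2,0.0034,-0.006,0.228,0,0,-2],[0.2,0.0034,-0.006,0.228,0,0,-2],[0.2,0.0034,-0.006,0.228,0,0,-2],[0.2,0.0034,-0.006,0.228,0,0,-2],[0.2,0.0034,-0.006,0.228,0,0,-2],[0.2,0.0034,-0.006,0.228,0,0,-2]]'
```

```text
time_s: 5.48
position: [0.5172, -0.009, 0.0726]
tcp_rot: [[-0.924, 0.382, -0.0], [0.382, 0.924, 0.0], [0.0, -0.0, -1.0]]
force: [0.4, -0.1, 0.5]
opening: 0.404
grasp_force: 0.0
```

```bash
python3 -m jog '[[0.2,0,0,0,0,0,0],[0.2,0,0,0,0,0,0],[0.2,0,0,0,0,0,0],[0.2,0,0,-0.02,0,0,0],[0.2,0,0,-0.06,0,0,0],[0.2,0,0,-0.12,0,0,0],[0.2,0,0,-0.12,0,0,0]]'
```

```text
time_s: 6.35
position: [0.5205, -0.0098, 0.1968]
tcp_rot: [[-0.924, 0.382, 0.01], [0.382, 0.924, -0.003], [-0.01, 0.001, -1.0]]
force: [0.5, -0.0, -1.4]
opening: 0.334
grasp_force: 30.0
```

```bash
python3 -m jog '[[0.2,0.005,0.05,0,0,0,0],[0.2,0.012,0.1,0,0,0,0],[0.2,0.018,0.15,0,0,0,0],[0.2,0.024,0.2,0,0,0,0],[0.2,0.03,0.25,0,0,0,0],[0.2,0.035,0.3,0,0,0,0],[0.2,0.04,0.34,0,0,0,0],[0.2,0.04,0.34,0.05,0,0,0],[0.2,0.04,0.34,0.1,0,0,0],[0.2,0.04,0.34,0.14,0,0,0],[0.2,0.04,0.34,0.16,0,0,0],[0.2,0.04,0.34,0.17,0,0,0],[0.2,0.04,0.34,0.174,0,0,0],[0.2,0.04,0.34,0.174,0,0,0]]'
```

```text
time_s: 8.1
position: [0.6111, 0.3208, 0.0198]
tcp_rot: [[-0.924, 0.382, 0.002], [0.382, 0.924, 0.001], [-0.002, 0.001, -1.0]]
force: [-0.2, 0.6, -1.6]
opening: 0.334
grasp_force: 35.6
```

```bash
python3 -m jog '[[0.2,0,0,0.002,0,0,0],[1,0,0,0.002,0,0,0],[1,0,0,0.002,0,0,0],[1,0,0,0.002,0,0,0],[1,0,0,0.002,0,0,0],[1,0,0,-0.05,0,0,0],[1,0,0,-0.1,0,0,0],[1,0,0,-0.16,0,0,0],[1,0,0,-0.18,0,0,0],[1,0.0857,-0.363,-0.18,0,0,-13],[1,0.0857,-0.363,-0.18,0,0,-13],[1,0.0857,-0.363,-0.18,0,0,-13],[1,0.0857,-0.363,-0.18,0,0,-13],[1,0.0857,-0.363,-0.18,0,0,-13],[1,0.0857,-0.363,-0.18,0,0,-13],[1,0.0857,-0.363,-0.18,0,0,-13],[1,0.0857,-0.363,-0.18,0,0,-13],[1,0.0857,-0.363,-0.18,0,0,-13]]'
python3 - <<'E'
from h import *
s=st();print(np.round(s['joint_positions'],1))
im,d=cap('top','top2');W=cloud('top',d)
for r in models.tip_of('top','brush_rest'): print(r)
E
python3 meas.py wrist wrist2
```

```text
time_s: 10.35
position: [0.3934, 0.0184, 0.1989]
tcp_rot: [[-0.987, 0.163, 0.001], [0.163, 0.987, -0.0], [-0.001, 0.0, -1.0]]
force: [-0.4, 0.2, 0.3]
opening: 1.001
grasp_force: 0.0
t 10.35 pos [0.3934 0.0184 0.1989] F [-0.4  0.2  0.3] op 1.001 g 0.0
[[-0.987, 0.163, 0.001], [0.163, 0.987, -0.0], [-0.001, 0.0, -1.0]]
[-13.7  13.5 114.2   0.   52.2 -94.4]
{'xyz': [0.6128, 0.3217, -0.0017], 'p': 0.92}
{'xyz': [0.294, -0.2205, 0.0012], 'p': 0.86}
tray 0.73 2717 ((526.6105346679688, -4.005027770996094), (200.54747009277344, 163.90643310546875), 74.107421875)
left 1162 (array([0.47354468, 0.16038384]), np.float64(170.57301744299969))
```

```bash
python3 -m jog '[[1,0,0,0.06,0,0,0],[1,0,0,0.11,0,0,0],[1,0,0,0.132,0,0,0],[1,-0.015,0,0.132,0,0,0],[1,-0.025,0,0.132,0,0,0],[1,-0.032,0,0.132,0,0,0],[1,-0.039,0,0.132,0,0,0],[1,-0.046,0,0.132,0,0,0],[1,-0.053,0,0.132,0,0,0],[1,-0.06,0,0.132,0,0,0],[1,-0.066,0,0.132,0,0,0],[1,-0.072,0,0.132,0,0,0],[1,-0.076,0,0.132,0,0,0],[1,-0.076,0,0.132,0,0,0]]'
python3 meas.py top top3
```

```text
time_s: 12.35
position: [0.4676, 0.0053, 0.0666]
tcp_rot: [[-0.986, 0.164, 0.0], [0.164, 0.986, -0.0], [-0.0, -0.0, -1.0]]
force: [-0.1, 0.6, -0.2]
opening: 1.001
grasp_force: 0.0
tray 0.7 251 ((576.5532836914062, -15.680862426757812), (200.2098846435547, 79.48391723632812), 73.30461120605469)
far 266 (array([ 0.66402495, -0.02757164]), np.float64(80.78205923032732))
left 135 (array([0.59667896, 0.14328841]), np.float64(170.57396318160716))
```

```bash
python3 -m jog '[[1,-0.004,0,0,0,0,0],[1,-0.008,0,0,0,0,0],[1,-0.011,0,0,0,0,0],[1,-0.012,0,0,0,0,0]]'; python3 -m jog '[[1,-0.002,0,0,0,0,0],[1,-0.004,0,0,0,0,0]]'; python3 - <<'E'
from h import *
im,d=cap('top','t4');cv2.imwrite('pics/t4c.png',cv2.resize(im[130:260,240:380],None,fx=4.5,fy=4.5))
E
```

```text
time_s: 13.0
position: [0.4795, 0.0033, 0.0667]
tcp_rot: [[-0.986, 0.164, 0.0], [0.164, 0.986, -0.0], [-0.0, -0.0, -1.0]]
force: [1.3, 0.5, 0.4]
opening: 0.997
grasp_force: 0.0
time_s: 13.25
position: [0.4831, 0.0027, 0.0667]
tcp_rot: [[-0.986, 0.164, -0.0], [0.164, 0.986, 0.0], [0.0, 0.0, -1.0]]
force: [0.9, 1.3, -0.5]
opening: 1.003
grasp_force: 0.0
```

View pics/t4c.png

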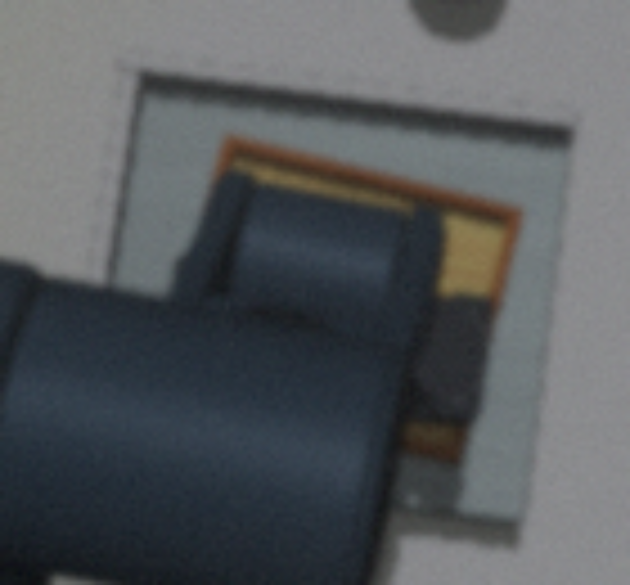

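```bash
python3 - <<'E'
from h import *
im,d=cap('wrist','w5');im2,_=cap('scene')
print(px('wrist',bot.read_state()['position']))
cv2.imwrite('pics/w5c.png',np.vstack([im,cv2.resize(im2[160:270,230:406],(640,400))])[::1,:] if 0 else np.hstack([cv2.resize(im,(400,250)),cv2.resize(im2[160:270,230:406],(400,250))]))
E
```

```text
[310 250]
```

View pics/w5c.png

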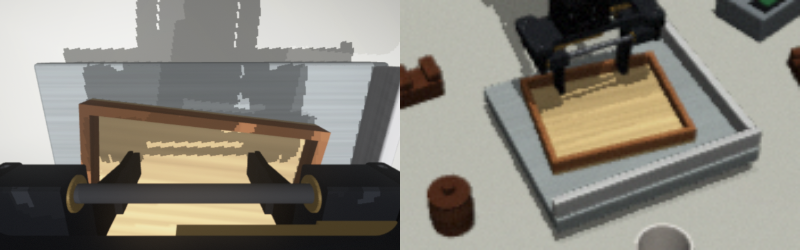

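```bash
python3 - <<'E'
from h import *
s=st();im,d=cap('wrist');W=cloud('wrist',d)
for v in range(236,262,4):
    for u in (190,205,215,222,385,395,405,420): print(np.round(W[v,u],3) if u in(205,215,222,395) else '',end=' ')
    print()
R=np.array(s['tcp_rot']);p=np.array(s['position'])
for dy in(-.05,-.0435,.0435,.05): print(dy,px('wrist',p+R@[0,dy,.011]),px('wrist',p+R@[-.01,dy,.011]),px('wrist',p+R@[.01,dy,.011]))
for u in (150,200,250,300,350,400,450,500):
    col=W[140:260,u]; i=np.nanargmax(np.where(col[:,2]<.085,col[:,2],np.nan)); print(u,140+i,col[i].round(3))
E
```

```text
t 13.4 pos [0.4832 0.0027 0.0666] F [-0.1 -0.1  0.2] op 0.997 g 0.0
[[-0.986, 0.164, 0.0], [0.164, 0.986, -0.0], [-0.0, -0.0, -1.0]]
 [ 0.469 -0.055  0.056] [ 0.47  -0.05   0.057] [ 0.471 -0.046  0.056]  [0.487 0.051 0.057]   
 [ 0.472 -0.056  0.056] [ 0.473 -0.051  0.056] [ 0.474 -0.047  0.056]  [0.49  0.051 0.055]   
 [ 0.464 -0.046  0.083] [ 0.466 -0.043  0.079] [ 0.467 -0.039  0.079]  [0.492 0.05  0.056]   
 [ 0.465 -0.045  0.087] [ 0.466 -0.042  0.084] [ 0.468 -0.04   0.08 ]  [0.495 0.05  0.056]   
 [ 0.464 -0.044  0.092] [ 0.466 -0.04   0.089] [ 0.47  -0.039  0.082]  [nan nan nan]   
 [ 0.466 -0.044  0.093] [ 0.466 -0.039  0.093] [ 0.472 -0.04   0.081]  [0.5   0.05  0.056]   
 [ 0.467 -0.043  0.095] [ 0.468 -0.039  0.094] [ 0.474 -0.041  0.082]  [0.489 0.045 0.08 ]   
-0.05 [223 242] [224 258] [221 225]
-0.0435 [234 242] [235 258] [233 225]
0.0435 [386 242] [385 258] [387 226]
0.05 [398 242] [396 258] [399 226]
150 178 [ 0.429 -0.067  0.075]
200 186 [ 0.437 -0.044  0.076]
250 190 [ 0.443 -0.02   0.075]
300 194 [0.449 0.003 0.075]
350 197 [0.454 0.027 0.075]
400 248 [0.481 0.047 0.084]
450 205 [0.466 0.076 0.075]
500 217 [0.477 0.1   0.075]
```

Surprising, but the depth explains it. With the gripper fully open the fingertips end at z≈0.079, higher than stated, so they passed over the wall. They're now inside the tray, so I'll lower them and push the far wall from inside.

```bash
python3 -m jog '[[1,-0.03,0,0,0,0,0],[1,-0.03,0,0.01,0,0,0],[1,-0.03,0,0.016,0,0,0],[1,-0.03,0,0.016,0,0,0],[1,-0.03,0,0.016,0,0,0]]'; cat > tips.py <<'E'
from h import *
s=st();im,d=cap('wrist');W=cloud('wrist',d)
R=np.array(s['tcp_rot']);p=np.array(s['position'])
T=(W-p)@R   # tool coords
m=(np.abs(T[...,0])<.03)&(np.abs(T[...,1])<.07)&(T[...,2]>-.06)&(T[...,2]<.03)
v,u=np.nonzero(m&(W[...,2]>.062)&(np.abs(T[...,0])<.02)); Q=T[v,u]
for sg in(-1,1):
    q=Q[(Q[:,1]*sg>0.0)]
    if len(q): print(sg,len(q),'zmax',np.percentile(q[:,2],[90,98]).round(4),'x',np.percentile(q[:,0],[2,98]).round(4),'y',np.percentile(q[:,1],[2,98]).round(4))
E
python3 tips.py
```

```text
time_s: 14.08
position: [0.5117, -0.002, 0.0505]
tcp_rot: [[-0.986, 0.164, -0.001], [0.164, 0.986, 0.0], [0.001, 0.0, -1.0]]
force: [-0.1, 0.0, 0.2]
opening: 0.999
grasp_force: 0.0
t 14.07 pos [ 0.5117 -0.002   0.0505] F [-0.1  0.   0.2] op 0.999 g 0.0
[[-0.986, 0.164, -0.001], [0.164, 0.986, 0.0], [0.001, 0.0, -1.0]]
-1 2150 zmax [-0.0182 -0.0135] x [-0.009   0.0107] y [-0.0558 -0.0437]
1 2145 zmax [-0.0182 -0.0137] x [-0.009   0.0108] y [0.0428 0.055 ]
```

```bash
python3 -m jog '[[1,-0.02,0,0,0,0,0],[1,-0.04,0,0,0,0,0],[1,-0.06,0,0,0,0,0],[1,-0.07,0,0,0,0,0],[1,-0.076,0,0,0,0,0],[1,-0.082,0,0,0,0,0],[1,-0.088,0,0,0,0,0],[1,-0.094,0,0,0,0,0],[1,-0.1,0,0,0,0,0],[1,-0.106,0,0,0,0,0],[1,-0.112,0,0,0,0,0],[1,-0.118,0,0,0,0,0],[1,-0.122,0,0,0,0,0],[1,-0.125,0,0,0,0,0]]';  python3 -m jog '[[1,-0.002,0,0,0,0,0],[1,-0.003,0,0,0,0,0]]'; python3 meas.py wrist w6
```

```text
time_s: 15.88
position: [0.6306, -0.0214, 0.0502]
tcp_rot: [[-0.986, 0.164, -0.011], [0.164, 0.986, 0.002], [0.012, 0.0, -1.0]]
force: [-8.9, 2.0, 6.8]
opening: 0.998
grasp_force: 4.2
time_s: 16.12
position: [0.6336, -0.0219, 0.0502]
tcp_rot: [[-0.986, 0.164, -0.011], [0.164, 0.986, 0.002], [0.011, 0.0, -1.0]]
force: [-8.0, 1.7, 6.5]
opening: 1.0
grasp_force: 4.1
tray 0.72 14998 ((581.23583984375, -22.189865112304688), (202.16119384765625, 128.83262634277344), 80.62738800048828)
far 4478 (array([ 0.66387359, -0.02823022]), np.float64(80.92549143520009))
left 198 (array([0.64933693, 0.12680716]), np.float64(174.7327626770977))
```

```bash
python3 -m jog '[[1,-0.002,0,0,0,0,0],[1,-0.003,0,0,0,0,0]]';python3 -m jog '[[1,-0.002,0,0,0,0,0],[1,-0.002,0,0,0,0,0]]';python3 -m jog '[[1,-0.002,0,0,0,0,0],[1,-0.002,0,0,0,0,0]]'
```

```text
time_s: 16.52
position: [0.6367, -0.0225, 0.0502]
tcp_rot: [[-0.986, 0.164, -0.011], [0.164, 0.986, 0.002], [0.011, 0.0, -1.0]]
force: [-7.9, 1.0, 6.1]
opening: 1.001
grasp_force: 3.9
time_s: 16.77
position: [0.6387, -0.0228, 0.0501]
tcp_rot: [[-0.986, 0.164, -0.011], [0.164, 0.986, 0.002], [0.011, 0.0, -1.0]]
force: [-7.2, 1.5, 4.8]
opening: 0.997
grasp_force: 3.6
time_s: 17.02
position: [0.6387, -0.0228, 0.0501]
tcp_rot: [[-0.986, 0.164, -0.015], [0.164, 0.987, 0.003], [0.015, 0.0, -1.0]]
force: [-10.4, 1.4, 8.0]
opening: 1.0
grasp_force: 5.3
```

```bash
python3 -m jog '[[1,0.02,0,0,0,0,0],[1,0.067,0,-0.01,0,0,0],[1,0.067,0,-0.035,0,0,0],[1,0.067,0,-0.035,0,0,10],[1,0.067,0,-0.035,0,0,20],[1,0.067,0,-0.035,0,0,30],[1,0.067,0,-0.035,0,0,40],[1,0.067,0,-0.035,0,0,50],[1,0.067,0,-0.035,0,0,60],[1,0.067,0,-0.035,0,0,70],[1,0.067,0,-0.035,0,0,80],[1,0.067,0,-0.035,0,0,90],[1,0.067,0,-0.035,0,0,90],[1,0.067,0,-0.01,0,0,90],[1,0.067,0,0,0,0,90],[1,0.067,0,0,0,0,90]]'; python3 meas.py wrist w7
```

```text
time_s: 19.02
position: [0.579, -0.0132, 0.0499]
tcp_rot: [[0.163, 0.987, -0.002], [0.987, -0.163, 0.0], [0.0, -0.002, -1.0]]
force: [0.2, 0.8, 0.1]
opening: 1.001
grasp_force: 0.0
tray 0.79 18827 ((581.5397338867188, 26.44470977783203), (105.10316467285156, 171.8101806640625), 81.022216796875)
far 8909 (array([0.67419778, 0.03864487]), np.float64(80.56127166951985))
```

```bash
python3 -m jog '[[1,0.03,0,0,0,0,0],[1,0.055,0,0,0,0,0],[1,0.07,0,0,0,0,0],[1,0.076,0,0,0,0,0],[1,0.082,0,0,0,0,0],[1,0.088,0,0,0,0,0],[1,0.094,0,0,0,0,0],[1,0.1,0,0,0,0,0],[1,0.106,0,0,0,0,0],[1,0.112,0,0,0,0,0],[1,0.118,0,0,0,0,0],[1,0.123,0,0,0,0,0],[1,0.126,0,0,0,0,0],[1,0.127,0,0,0,0,0]]';  python3 -m jog '[[1,0.002,0,0,0,0,0],[1,0.003,0,0,0,0,0]]';python3 -m jog '[[1,0.002,0,0,0,0,0],[1,0.002,0,0,0,0,0]]'
```

```text
time_s: 20.92
position: [0.6004, 0.1092, 0.0513]
tcp_rot: [[0.163, 0.987, -0.001], [0.987, -0.163, -0.004], [-0.004, -0.0, -1.0]]
force: [-1.5, -7.0, 4.2]
opening: 1.001
grasp_force: 3.5
time_s: 21.18
position: [0.6009, 0.112, 0.0513]
tcp_rot: [[0.164, 0.987, -0.001], [0.987, -0.164, -0.004], [-0.004, -0.0, -1.0]]
force: [-2.5, -6.5, 3.4]
opening: 1.001
grasp_force: 3.5
time_s: 21.42
position: [0.6012, 0.1142, 0.0513]
tcp_rot: [[0.164, 0.986, -0.001], [0.986, -0.164, -0.003], [-0.003, -0.0, -1.0]]
force: [-1.2, -6.1, 3.7]
opening: 1.0
grasp_force: 3.1
```

```bash
for i in 1 2; do :; done; python3 -m jog '[[1,0.002,0,0,0,0,0],[1,0.002,0,0,0,0,0]]'; python3 -m jog '[[1,0.002,0,0,0,0,0],[1,0.002,0,0,0,0,0]]'; python3 -m jog '[[1,0.002,0,0,0,0,0],[1,0.002,0,0,0,0,0]]'
```

```text
time_s: 21.68
position: [0.6014, 0.1156, 0.0513]
tcp_rot: [[0.163, 0.987, -0.001], [0.987, -0.163, -0.004], [-0.004, -0.0, -1.0]]
force: [-2.1, -7.9, 3.8]
opening: 1.003
grasp_force: 3.9
time_s: 21.92
position: [0.6014, 0.1157, 0.0513]
tcp_rot: [[0.162, 0.987, -0.002], [0.987, -0.162, -0.007], [-0.007, -0.001, -1.0]]
force: [-2.9, -13.0, 4.0]
opening: 1.001
grasp_force: 6.6
time_s: 22.18
position: [0.6014, 0.1158, 0.0513]
tcp_rot: [[0.162, 0.987, -0.003], [0.987, -0.162, -0.01], [-0.01, -0.002, -1.0]]
force: [-4.1, -18.5, 6.0]
opening: 0.999
grasp_force: 9.3
```

```bash
python3 -m jog '[[1,-0.02,0,0,0,0,0],[1,-0.06,0,0,0,0,0],[1,-0.088,0,0,0,0,0],[1,-0.088,0.005,0,0,0,0],[1,-0.088,0.009,0,0,0,0],[1,-0.088,0.011,0,0,0,0],[1,-0.088,0.013,0,0,0,0],[1,-0.088,0.014,0,0,0,0],[1,-0.088,0.014,0,0,0,0]]'; python3 -m jog '[[1,0,0.002,0,0,0,0],[1,0,0.002,0,0,0,0]]'; python3 -m jog '[[1,0,0.002,0,0,0,0],[1,0,0.002,0,0,0,0]]'
```

```text
time_s: 23.3
position: [0.6017, 0.034, 0.0506]
tcp_rot: [[0.164, 0.987, -0.0], [0.987, -0.164, 0.0], [0.0, -0.0, -1.0]]
force: [0.1, 0.2, 0.0]
opening: 1.002
grasp_force: 0.0
time_s: 23.55
position: [0.604, 0.0332, 0.0507]
tcp_rot: [[0.164, 0.986, 0.0], [0.986, -0.164, -0.0], [0.0, 0.0, -1.0]]
force: [0.3, 0.3, -0.1]
opening: 1.003
grasp_force: 0.0
time_s: 23.8
position: [0.606, 0.0329, 0.0507]
tcp_rot: [[0.164, 0.986, 0.0], [0.986, -0.164, -0.0], [0.0, 0.0, -1.0]]
force: [0.4, 0.5, -0.3]
opening: 0.995
grasp_force: 0.0
```

```bash
python3 -m jog '[[1,0,0.002,0,0,0,0],[1,0,0.002,0,0,0,0]]'; python3 -m jog '[[1,0,0.002,0,0,0,0],[1,0,0.002,0,0,0,0]]';python3 -m jog '[[1,0,0.002,0,0,0,0],[1,0,0.002,0,0,0,0]]'
```

```text
time_s: 24.05
position: [0.6063, 0.0328, 0.0505]
tcp_rot: [[0.164, 0.986, -0.003], [0.986, -0.164, 0.0], [-0.0, -0.003, -1.0]]
force: [-3.2, -0.1, 2.2]
opening: 1.001
grasp_force: 1.7
time_s: 24.3
position: [0.6063, 0.0329, 0.0504]
tcp_rot: [[0.164, 0.986, -0.007], [0.986, -0.164, 0.001], [-0.0, -0.007, -1.0]]
force: [-7.0, 0.5, 4.4]
opening: 1.0
grasp_force: 3.6
time_s: 24.55
position: [0.6062, 0.0329, 0.0504]
tcp_rot: [[0.164, 0.986, -0.011], [0.986, -0.164, 0.001], [-0.001, -0.011, -1.0]]
force: [-10.1, 1.2, 7.6]
opening: 1.0
grasp_force: 5.3
```

```bash
python3 -m jog '[[1,0,-0.02,0,0,0,0],[1,0,-0.02,-0.05,0,0,0],[1,0,-0.02,-0.1,0,0,0],[1,0,-0.02,-0.16,0,0,0],[1,-0.05,-0.02,-0.22,0,0,0],[1,-0.05,-0.02,-0.22,0,0,0],[1,-0.05,-0.02,-0.22,0,0,0]]'; python3 meas.py wrist w8; python3 - <<'E'
from h import *
for n in('top','scene'):
    im,d=cap(n,'b'+n); W=cloud(n,d)
    for r in models.tip_of(n,'tare_button_top')+models.tip_of(n,'brush_rest')+models.tip_of(n,'jar1'): print(n,round(r['p'],2),np.round(r['xyz'],4))
    S=(W[...,0]>.35)&(W[...,0]<.48)&(W[...,1]>.32)&(W[...,1]<.44)&(W[...,2]>.058)&(W[...,2]<.09)
    m=cv2.morphologyEx(S.astype(np.uint8),cv2.MORPH_OPEN,np.ones((3,3)))
    k,l,stt,c=cv2.connectedComponentsWithStats(m)
    for i in range(1,k):
        P=W[l==i]; print(n,len(P),P.min(0).round(4),P.max(0).round(4),np.median(P,0).round(4))
E
```

```text
time_s: 25.42
position: [0.5842, -0.0146, 0.2711]
tcp_rot: [[0.166, 0.986, 0.002], [0.986, -0.166, -0.0], [0.0, 0.002, -1.0]]
force: [-0.4, 0.5, -0.9]
opening: 0.995
grasp_force: 0.0
tray 0.58 6452 ((580.4689331054688, 38.044158935546875), (201.79257202148438, 172.97506713867188), 81.10706329345703)
far 2516 (array([ 0.66396783, -0.01514041]), np.float64(80.80339435691643))
left 3405 (array([0.54511441, 0.15053987]), np.float64(170.7732579220354))
top 0.47 [0.4115 0.3792 0.0758]
top 0.72 [ 0.2922 -0.2212  0.    ]
top 0.68 [ 0.6135  0.324  -0.0022]
top 0.89 [ 0.5398 -0.2505 -0.0006]
top 0.6 [ 0.5214 -0.362  -0.0039]
top 54 [0.4201 0.3556 0.0583] [0.4394 0.391  0.0786] [0.4291 0.3743 0.0658]
scene 0.36 [0.4127 0.3753 0.0726]
scene 0.79 [ 0.2867 -0.2257 -0.0019]
scene 0.68 [0.6859 0.1288 0.0473]
scene 0.63 [6.124e-01 3.171e-01 2.000e-04]
scene 0.55 [ 0.5201 -0.3605  0.0012]
scene 0.49 [0.4147 0.3777 0.0686]
scene 83 [0.3928 0.3526 0.0586] [0.4433 0.3954 0.0767] [0.4219 0.3711 0.0665]
```

View pics/w8.png

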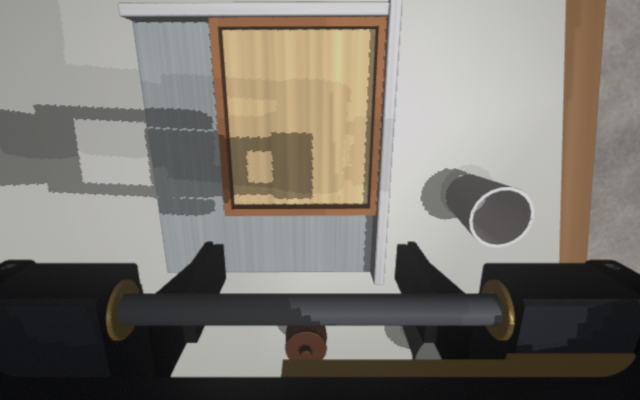

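The tray is flush in the fence corner (corner at about 390,15). Next I press the button with closed fingers.

```bash
python3 -m jog '[[0,0.358,-0.234,0,0,0,0],[0,0.358,-0.234,0,0,0,0],[0,0.358,-0.234,0,0,0,0],[0,0.358,-0.234,0,0,0,0],[0,0.358,-0.234,0,0,0,0],[0,0.358,-0.234,0,0,0,0],[0,0.358,-0.234,0,0,0,0],[0,0.358,-0.234,0,0,0,0],[0,0.358,-0.234,0.06,0,0,0],[0,0.358,-0.234,0.12,0,0,0],[0,0.358,-0.234,0.14,0,0,0],[0,0.358,-0.234,0.14,0,0,0]]'; python3 tips.py; python3 - <<'E'
from h import *
im,d=cap('wrist','w9');W=cloud('wrist',d)
for r in models.tip_of('wrist','tare_button_top'): print(round(r['p'],2),np.round(r['xyz'],4))
S=(W[...,0]>.33)&(W[...,0]<.48)&(W[...,1]>.32)&(W[...,1]<.44)
for lo,hi in((.054,.064),(.064,.08),(.08,.12)):
    P=W[S&(W[...,2]>lo)&(W[...,2]<hi)]
    if len(P): print(lo,len(P),P.min(0).round(4),P.max(0).round(4),np.median(P,0).round(4))
E
```

```text
time_s: 27.48
position: [0.4111, 0.3757, 0.1289]
tcp_rot: [[0.165, 0.986, -0.004], [0.986, -0.165, -0.003], [-0.003, -0.003, -1.0]]
force: [-0.8, -0.2, 0.6]
opening: 0.008
grasp_force: 0.0
t 27.48 pos [0.4111 0.3757 0.1289] F [-0.8 -0.2  0.6] op 0.008 g 0.0
[[0.165, 0.986, -0.004], [0.986, -0.165, -0.003], [-0.003, -0.003, -1.0]]
-1 748 zmax [-0.0192 -0.015 ] x [0.0098 0.0123] y [-0.0074 -0.0001]
1 1039 zmax [-0.0191 -0.0147] x [0.0012 0.0123] y [0.0002 0.01  ]
0.59 [0.4142 0.3724 0.0715]
0.054 2182 [0.3923 0.3355 0.054 ] [0.4795 0.4349 0.064 ] [0.4276 0.386  0.0625]
0.064 1651 [0.394  0.3561 0.064 ] [0.4391 0.4002 0.0757] [0.4166 0.3792 0.0728]
```

View pics/w9.png

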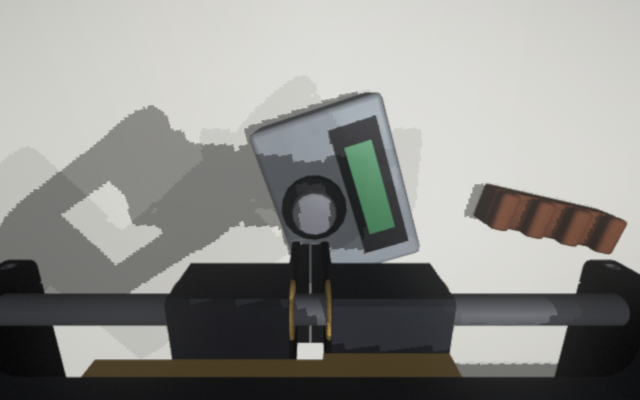

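```bash
python3 -m jog '[[0,0,0.003,0.03,0,0,0],[0,0,0.003,0.04,0,0,0],[0,0,0.003,0.046,0,0,0],[0,0,0.003,0.049,0,0,0],[0,0,0.003,0.049,0,0,0]]';python3 -m jog '[[0,0,0,0.004,0,0,0],[0,0,0,0.008,0,0,0],[0,0,0,0.008,0,0,0]]'; python3 -m jog '[[0,0,0,0.004,0,0,0],[0,0,0,0.008,0,0,0],[0,0,0,0.008,0,0,0]]'
```

```text
time_s: 28.25
position: [0.4148, 0.3772, 0.0821]
tcp_rot: [[0.164, 0.986, 0.001], [0.986, -0.164, 0.0], [0.0, 0.001, -1.0]]
force: [-0.2, 0.2, 1.3]
opening: 0.002
grasp_force: 0.0
time_s: 28.62
position: [0.4143, 0.3768, 0.0733]
tcp_rot: [[0.164, 0.986, -0.001], [0.986, -0.164, -0.0], [-0.001, -0.001, -1.0]]
force: [0.2, 0.5, 0.3]
opening: 0.008
grasp_force: 0.0
time_s: 29.0
position: [0.4143, 0.3768, 0.0652]
tcp_rot: [[0.164, 0.986, -0.001], [0.986, -0.164, -0.0], [-0.001, -0.001, -1.0]]
force: [0.4, 0.3, 0.6]
opening: 0.001
grasp_force: 0.0
```

No contact yet, so the tips really do end about 12 mm behind the reported TCP. I'll carry that offset forward.

```bash
python3 -m jog '[[0,0,0,0.003,0,0,0],[0,0,0,0.006,0,0,0],[0,0,0,0.006,0,0,0]]'; python3 -m jog '[[0,0,0,0.002,0,0,0],[0,0,0,0.004,0,0,0],[0,0,0,0.004,0,0,0]]';python3 -m jog '[[0,0,0,0.001,0,0,0],[0,0,0,0.003,0,0,0],[0,0,0,0.003,0,0,0]]'
```

```text
time_s: 29.38
position: [0.4147, 0.3771, 0.0596]
tcp_rot: [[0.164, 0.986, 0.0], [0.986, -0.164, 0.0], [0.0, 0.0, -1.0]]
force: [-1.2, 0.4, 1.7]
opening: 0.002
grasp_force: 0.9
time_s: 29.75
position: [0.4147, 0.3771, 0.0558]
tcp_rot: [[0.164, 0.986, 0.0], [0.986, -0.164, 0.0], [0.0, 0.0, -1.0]]
force: [-0.2, -1.2, 3.8]
opening: 0.008
grasp_force: 2.0
time_s: 30.12
position: [0.4148, 0.3771, 0.0543]
tcp_rot: [[0.164, 0.986, 0.001], [0.986, -0.164, 0.0], [0.0, 0.001, -1.0]]
force: [-3.0, -2.3, 14.8]
opening: -0.001
grasp_force: 7.6
```

```bash
python3 -m jog '[[0,0,0,-0.01,0,0,0],[0,0,0,-0.05,0,0,0],[0,0,0,-0.1,0,0,0],[0,0,0,-0.15,0,0,0],[0,0,0,-0.2,0,0,0],[1,-0.637,0.226,-0.2,0,0,0],[1,-0.637,0.226,-0.2,0,0,0],[1,-0.637,0.226,-0.2,0,0,0],[1,-0.637,0.226,-0.2,0,0,0],[1,-0.637,0.226,-0.2,0,0,0],[1,-0.637,0.226,-0.2,0,0,0],[1,-0.637,0.226,-0.2,0,0,0],[1,-0.637,0.226,-0.2,0,0,0],[1,-0.637,0.226,-0.2,0,0,0],[1,-0.637,0.226,-0.2,0,0,0],[1,-0.637,0.226,-0.2,0,0,0],[1,-0.637,0.226,-0.2,0,0,0],[1,-0.637,0.226,-0.2,0,0,0],[1,-0.637,0.226,-0.2,0,0,0]]'; cat > jars.py <<'E'
from h import *
import sys
s=st()
for n in sys.argv[1:]:
    im,d=cap(n,'jar_%s_%.0f'%(n,s['time_s']*10)); W=cloud(n,d)
    for r in models.tip_of(n,'jar1'): print(n,'tip',round(r['p'],2),np.round(r['xyz'],4),'tool',to(r['xyz'],s))
    for r in models.outline_of(n,'jar1')[:5]:
        P=W[r['mask']]; P=P[~np.isnan(P[:,0])]; 
        if len(P)<20: continue
        zt=np.percentile(P[:,2],99.5); L=P[(P[:,2]>zt-.022)&(P[:,2]<zt-.009)]
        if len(L)<10: continue
        c,rad=cv2.minEnclosingCircle((L[:,:2]*1000).astype(np.float32)); c=np.array(c)/1000; K=P[P[:,2]>zt-.006][:,:2].mean(0)
        print(n,'out',round(r['p'],2),'top',zt.round(3),'lid',c.round(4),round(rad,1),'knob',K.round(4),'tool',to([*c,s['position'][2]],s))
E
python3 jars.py wrist top
```

```text
time_s: 32.5
position: [0.5325, -0.2867, 0.2524]
tcp_rot: [[0.163, 0.987, -0.001], [0.987, -0.163, 0.001], [0.001, -0.001, -1.0]]
force: [-0.4, -0.2, -1.4]
opening: 0.996
grasp_force: 0.0
t 32.5 pos [ 0.5325 -0.2867  0.2524] F [-0.4 -0.2 -1.4] op 0.996 g 0.0
[[0.163, 0.987, -0.001], [0.987, -0.163, 0.001], [0.001, -0.001, -1.0]]
wrist tip 0.84 [ 0.534  -0.2572 -0.0013] tool [ 0.0291 -0.0031  0.2537]
wrist tip 0.78 [ 5.261e-01 -3.591e-01 -4.000e-04] tool [-0.0727  0.0057  0.2527]
wrist out 0.95 top 0.073 lid [ 0.5394 -0.2524] 27.7 knob [ 0.5395 -0.2523] tool [0.035  0.0012 0.    ]
wrist out 0.66 top 0.073 lid [ 0.524  -0.3601] 28.0 knob [ 0.5239 -0.3594] tool [-0.0739  0.0035 -0.0001]
top out 0.27 top 0.09 lid [ 0.7236 -0.2813] 50.2 knob [ 0.721  -0.2769] tool [ 0.0365  0.1877 -0.0002]
```

```bash
python3 -m jog '[[1,0.035,0.001,0,0,0,0],[1,0.035,0.001,0.06,0,0,0],[1,0.035,0.001,0.12,0,0,0],[1,0.035,0.001,0.16,0,0,0],[1,0.035,0.001,0.2,0,0,0],[1,0.035,0.001,0.225,0,0,0],[1,0.035,0.001,0.24,0,0,0],[1,0.035,0.001,0.248,0,0,0],[1,0.035,0.001,0.248,0,0,0],[1,0.035,0.001,0.248,0,0,0]]'; python3 -m jog '[[0.5,0,0,0,0,0,0],[0.5,0,0,0,0,0,0],[0.5,0,0,0,0,0,0],[0.5,0,0,0,0,0,0],[0.5,0,0,0,0,0,0],[0.5,0,0,0,0,0,0]]'
```

```text
time_s: 34.05
position: [0.5403, -0.2546, 0.0057]
tcp_rot: [[0.164, 0.986, 0.002], [0.986, -0.164, -0.001], [-0.001, 0.002, -1.0]]
force: [0.1, 0.0, -0.3]
opening: 1.0
grasp_force: 0.0
time_s: 34.8
position: [0.5394, -0.254, 0.0047]
tcp_rot: [[0.164, 0.986, -0.0], [0.986, -0.164, 0.0], [0.0, -0.001, -1.0]]
force: [-1.7, 0.1, 2.5]
opening: 0.643
grasp_force: 30.0
```

```bash
python3 -m jog '[[0.5,0,0,-0.01,0,0,0],[0.5,0,0,-0.03,0,0,0],[0.5,0,0,-0.07,0,0,0],[0.5,0,0,-0.12,0,0,0],[0.5,0.03,-0.001,-0.15,0,0,0],[0.5,0.07,-0.002,-0.15,0,0,0],[0.5,0.12,-0.003,-0.15,0,0,0],[0.5,0.17,-0.004,-0.15,0,0,0],[0.5,0.22,-0.005,-0.15,0,0,0],[0.5,0.27,-0.006,-0.15,0,0,0],[0.5,0.31,-0.007,-0.15,0,0,0],[0.5,0.339,-0.007,-0.15,0,0,0],[0.5,0.339,-0.007,-0.12,0,0,0],[0.5,0.339,-0.007,-0.09,0,0,0],[0.5,0.339,-0.007,-0.075,0,0,0],[0.5,0.339,-0.007,-0.067,0,0,0],[0.5,0.339,-0.007,-0.062,0,0,0],[0.5,0.339,-0.007,-0.061,0,0,0],[0.5,0.339,-0.007,-0.061,0,0,0]]'
```

```text
time_s: 37.17
position: [0.5889, 0.0814, 0.0663]
tcp_rot: [[0.164, 0.986, 0.001], [0.986, -0.164, -0.0], [0.0, 0.001, -1.0]]
force: [-0.1, -0.5, -1.4]
opening: 0.649
grasp_force: 30.0
```

```bash
python3 -m jog '[[0.5,0,0,0.002,0,0,0],[0.5,0,0,0.003,0,0,0],[0.5,0,0,0.003,0,0,0]]'; python3 -m jog '[[0.5,0,0,0.001,0,0,0],[0.5,0,0,0.002,0,0,0],[0.5,0,0,0.002,0,0,0]]'
```

```text
time_s: 37.55
position: [0.5884, 0.0814, 0.0626]
tcp_rot: [[0.164, 0.986, -0.0], [0.986, -0.164, -0.0], [-0.0, -0.0, -1.0]]
force: [0.1, -1.1, -1.8]
opening: 0.649
grasp_force: 30.0
time_s: 37.92
position: [0.5885, 0.0815, 0.0608]
tcp_rot: [[0.164, 0.986, 0.0], [0.986, -0.164, -0.0], [0.0, 0.0, -1.0]]
force: [-0.8, -0.4, -0.7]
opening: 0.648
grasp_force: 30.0
```

```bash
python3 -m jog '[[0.8,0,0,0,0,0,0],[1,0,0,0,0,0,0],[1,0,0,0,0,0,0],[1,0,0,0,0,0,0],[1,0,0,-0.03,0,0,0],[1,0,0,-0.08,0,0,0],[1,0,0,-0.14,0,0,0],[1,0,0,-0.19,0,0,0],[1,-0.48,0.009,-0.19,0,0,0],[1,-0.48,0.009,-0.19,0,0,0],[1,-0.48,0.009,-0.19,0,0,0],[1,-0.48,0.009,-0.19,0,0,0],[1,-0.48,0.009,-0.19,0,0,0],[1,-0.48,0.009,-0.19,0,0,0],[1,-0.48,0.009,-0.19,0,0,0],[1,-0.48,0.009,-0.19,0,0,0],[1,-0.48,0.009,-0.19,0,0,0],[1,-0.48,0.009,-0.19,0,0,0]]'; python3 jars.py wrist top
```

```text
time_s: 40.17
position: [0.5181, -0.3927, 0.2502]
tcp_rot: [[0.165, 0.986, -0.001], [0.986, -0.165, 0.002], [0.001, -0.001, -1.0]]
force: [0.4, 0.5, 0.3]
opening: 0.999
grasp_force: 0.0
t 40.17 pos [ 0.5181 -0.3927  0.2502] F [0.4 0.5 0.3] op 0.999 g 0.0
[[0.165, 0.986, -0.001], [0.986, -0.165, 0.002], [0.001, -0.001, -1.0]]
wrist tip 0.98 [ 0.5238 -0.3623 -0.0014] tool [0.0306 0.0008 0.2517]
wrist out 0.87 top 0.073 lid [ 0.5234 -0.3596] 27.9 knob [ 0.5235 -0.3595] tool [ 0.0335 -0.0002  0.    ]
top tip 0.75 [0.5918 0.0866 0.0522] tool [ 0.4846 -0.006   0.1988]
top out 0.75 top 0.132 lid [0.5886 0.0849] 27.4 knob [0.5884 0.0828] tool [ 0.4827 -0.0091  0.0007]
```

```bash
python3 -m jog '[[1,0.0335,0,0,0,0,0],[1,0.0335,0,0.06,0,0,0],[1,0.0335,0,0.12,0,0,0],[1,0.0335,0,0.16,0,0,0],[1,0.0335,0,0.2,0,0,0],[1,0.0335,0,0.225,0,0,0],[1,0.0335,0,0.238,0,0,0],[1,0.0335,0,0.246,0,0,0],[1,0.0335,0,0.246,0,0,0],[0.5,0.0335,0,0.246,0,0,0],[0.5,0.0335,0,0.246,0,0,0],[0.5,0.0335,0,0.246,0,0,0],[0.5,0.0335,0,0.246,0,0,0],[0.5,0.0335,0,0.246,0,0,0],[0.5,0.0335,0,0.246,0,0,0]]'
```

```text
time_s: 42.35
position: [0.5237, -0.3605, 0.005]
tcp_rot: [[0.164, 0.986, -0.0], [0.986, -0.164, 0.0], [-0.0, -0.0, -1.0]]
force: [-2.1, 0.6, 4.9]
opening: 0.644
grasp_force: 29.9
```

```bash
python3 -m jog '[[0.5,0,0,-0.01,0,0,0],[0.5,0,0,-0.03,0,0,0],[0.5,0,0,-0.07,0,0,0],[0.5,0,0,-0.12,0,0,0],[0.5,0.03,-0.001,-0.15,0,0,0],[0.5,0.07,-0.002,-0.15,0,0,0],[0.5,0.12,-0.003,-0.15,0,0,0],[0.5,0.17,-0.004,-0.15,0,0,0],[0.5,0.22,-0.005,-0.15,0,0,0],[0.5,0.27,-0.007,-0.15,0,0,0],[0.5,0.32,-0.008,-0.15,0,0,0],[0.5,0.357,-0.009,-0.15,0,0,0],[0.5,0.357,-0.009,-0.12,0,0,0],[0.5,0.357,-0.009,-0.09,0,0,0],[0.5,0.357,-0.009,-0.075,0,0,0],[0.5,0.357,-0.009,-0.066,0,0,0],[0.5,0.357,-0.009,-0.061,0,0,0],[0.5,0.357,-0.009,-0.059,0,0,0],[0.5,0.357,-0.009,-0.059,0,0,0]]'; python3 -m jog '[[0.5,0,0,0.001,0,0,0],[0.5,0,0,0.002,0,0,0],[0.5,0,0,0.002,0,0,0]]'
```

```text
time_s: 44.72
position: [0.5741, -0.007, 0.0641]
tcp_rot: [[0.164, 0.986, 0.001], [0.986, -0.164, -0.0], [-0.0, 0.001, -1.0]]
force: [-0.1, 0.1, -2.8]
opening: 0.647
grasp_force: 30.0
time_s: 45.1
position: [0.5737, -0.0068, 0.0617]
tcp_rot: [[0.164, 0.986, -0.0], [0.986, -0.164, -0.0], [-0.0, -0.0, -1.0]]
force: [0.5, -0.2, -2.4]
opening: 0.646
grasp_force: 30.0
```

```bash
python3 -m jog '[[0.5,0,0,0.001,0,0,0],[0.5,0,0,0.001,0,0,0],[0.8,0,0,0.001,0,0,0],[1,0,0,0.001,0,0,0],[1,0,0,0.001,0,0,0],[1,0,0,0.001,0,0,0],[1,0,0,-0.03,0,0,0],[1,0,0,-0.08,0,0,0],[1,0,0,-0.14,0,0,0],[1,0,0,-0.2,0,0,0],[1,-0.03,0,-0.24,0,0,0],[1,-0.03,0,-0.24,0,0,0],[1,-0.03,0,-0.24,0,0,0]]'; python3 jars.py wrist; python3 meas.py wrist w10
```

```text
time_s: 46.72
position: [0.568, -0.0361, 0.3008]
tcp_rot: [[0.165, 0.986, -0.002], [0.986, -0.165, 0.001], [0.001, -0.002, -1.0]]
force: [0.3, -0.3, -0.6]
opening: 0.997
grasp_force: 0.0
t 46.73 pos [ 0.568  -0.0361  0.3008] F [ 0.3 -0.3 -0.6] op 0.997 g 0.0
[[0.165, 0.986, -0.002], [0.986, -0.165, 0.001], [0.001, -0.002, -1.0]]
wrist tip 0.97 [0.5856 0.0783 0.0513] tool [ 0.1156 -0.001   0.2496]
wrist tip 0.63 [ 0.5766 -0.0049  0.0553] tool [0.0321 0.0038 0.2455]
wrist tip 0.46 [0.582  0.0333 0.0507] tool [0.0706 0.0029 0.2501]
wrist out 0.97 top 0.129 lid [0.5882 0.0831] 27.9 knob [0.5882 0.0828] tool [1.209e-01 3.000e-04 1.000e-04]
wrist out 0.65 top 0.128 lid [ 0.5736 -0.0067] 28.0 knob [ 0.5735 -0.0062] tool [0.03   0.0007 0.    ]
tray 0.83 5277 ((582.2485961914062, 34.68650817871094), (198.44210815429688, 171.09735107421875), 80.5557861328125)
far 2615 (array([ 0.66546832, -0.01648731]), np.float64(80.72328516147293))
```

View pics/w10.png

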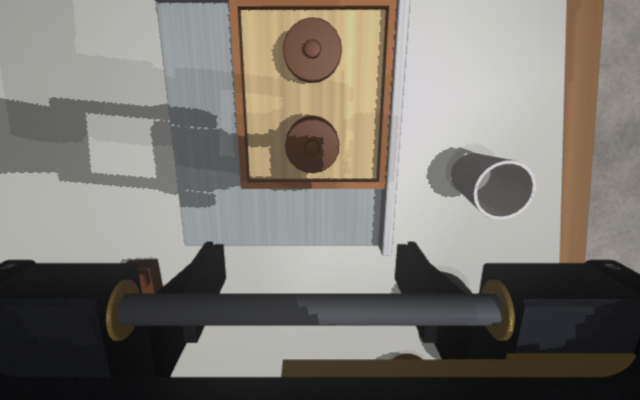

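Both jars stand upright in the tray (312,48 and 312,145), with the tray still against the fence. Second press.

```bash
python3 -m jog '[[0,0.382,-0.219,0,0,0,0],[0,0.382,-0.219,0,0,0,0],[0,0.382,-0.219,0,0,0,0],[0,0.382,-0.219,0,0,0,0],[0,0.382,-0.219,0,0,0,0],[0,0.382,-0.219,0,0,0,0],[0,0.382,-0.219,0,0,0,0],[0,0.382,-0.219,0,0,0,0],[0,0.382,-0.219,0.06,0,0,0],[0,0.382,-0.219,0.12,0,0,0],[0,0.382,-0.219,0.17,0,0,0],[0,0.382,-0.219,0.21,0,0,0],[0,0.382,-0.219,0.23,0,0,0],[0,0.382,-0.219,0.23,0,0,0],[0,0.382,-0.219,0.23,0,0,0]]'; python3 -m jog '[[0,0,0,0.005,0,0,0],[0,0,0,0.01,0,0,0],[0,0,0,0.01,0,0,0]]'
```

```text
time_s: 48.9
position: [0.4164, 0.3763, 0.0723]
tcp_rot: [[0.165, 0.986, 0.001], [0.986, -0.165, 0.001], [0.001, 0.001, -1.0]]
force: [0.1, -0.4, 0.7]
opening: 0.006
grasp_force: 0.0
time_s: 49.28
position: [0.4153, 0.3763, 0.0616]
tcp_rot: [[0.164, 0.986, -0.0], [0.986, -0.164, -0.0], [-0.0, -0.0, -1.0]]
force: [0.4, -0.7, 0.1]
opening: 0.004
grasp_force: 0.0
```

```bash
python3 -m jog '[[0,0,0,0.003,0,0,0],[0,0,0,0.006,0,0,0],[0,0,0,0.007,0,0,0],[0,0,0,0.0085,0,0,0],[0,0,0,0.0085,0,0,0]]'
```

```text
time_s: 49.9
position: [0.4157, 0.3766, 0.0544]
tcp_rot: [[0.164, 0.986, 0.001], [0.986, -0.164, 0.0], [0.001, 0.001, -1.0]]
force: [-1.5, -0.8, 11.7]
opening: 0.005
grasp_force: 5.5
```

Bottomed out at the same depth as before (11.7 N, past the 5 N spring). I'll hold briefly, then lift off and check.

```bash
python3 -m jog '[[0,0,0,0,0,0,0],[0,0,0,-0.01,0,0,0],[0,0,0,-0.05,0,0,0],[0,0,0,-0.1,0,0,0],[0,0,0,-0.15,0,0,0],[0,0,0,-0.2,0,0,0],[0,0,0,-0.2,0,0,0],[0,0,0,-0.2,0,0,0],[0,0,0,-0.2,0,0,0]]'; python3 jars.py top; python3 - <<'E'
from h import *
im,d=cap('scene','end');cv2.imwrite('pics/endc.png',cv2.resize(im[90:330,190:530],(800,565)))
for r in models.tip_of('scene','brush_rest'): print(r)
E
```

```text
time_s: 51.02
position: [0.4144, 0.3756, 0.2512]
tcp_rot: [[0.164, 0.986, -0.004], [0.986, -0.164, -0.002], [-0.003, -0.003, -1.0]]
force: [-0.8, 1.1, 0.2]
opening: 0.003
grasp_force: 0.0
t 51.02 pos [0.4144 0.3756 0.2512] F [-0.8  1.1  0.2] op 0.003 g 0.0
[[0.164, 0.986, -0.004], [0.986, -0.164, -0.002], [-0.003, -0.003, -1.0]]
top tip 0.92 [0.5925 0.0823 0.0555] tool [-0.2595  0.2245  0.1957]
top tip 0.61 [ 0.575  -0.0048  0.0548] tool [-0.3483  0.2216  0.1967]
top out 0.67 top 0.131 lid [ 0.5749 -0.0051] 27.9 knob [ 0.575  -0.0053] tool [-3.491e-01  2.208e-01  3.000e-04]
top out 0.57 top 0.132 lid [0.5889 0.0844] 28.2 knob [0.5889 0.0848] tool [-0.2585  0.22    0.    ]
{'xyz': [0.6004, 0.2913, -0.0006], 'p': 0.87}
{'xyz': [0.6871, 0.1239, 0.0487], 'p': 0.23}
```

View pics/endc.png

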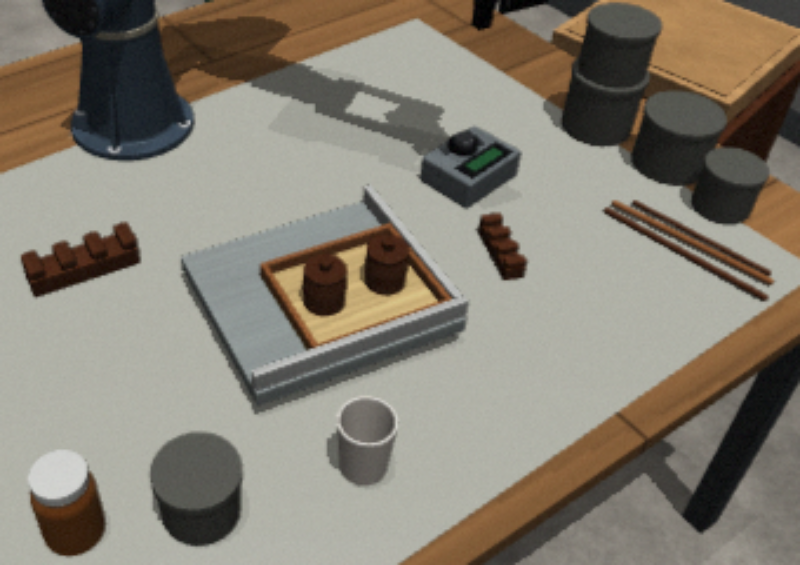

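The picture shows both jars upright in the tray (325,285 and 385,262), the tray in the fence corner, and the rest upright on the table (500,245; it shifted about 3 cm but is still fine). The bystanders haven't been touched. Handing in.

```bash
python3 -c "
from h import *
print(workorder.hand_in())"
```

```text
the job is handed in; nothing more can be done
None
```

I handed the job in after about 51 s of robot time: the tray is in the fence corner and tared, both jars stand upright in it with the weight press made, and the brush rest lies on the table; `hand_in()` gave no verdict.

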